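# Set a brass disc's flat against the alignment bar

### The job

Set up the brass disc on its grey locating plate: with fingertips on its sprung black press plate, turn it until its flat faces the steel bar along the far edge of the grey plate, seat the flat flush against that bar, slide it along the bar until its round rim also touches the short steel end stop, and let go. Keep the disc lying on the grey plate and be gentle, as soft brass marks easily: press on it with no more than about 15 N, and drive it against bar and stop with no more than about 10 N. Leave the things around it alone.

Things in the scene. Friction and masses are not known exactly. Their poses are not given: they have to be found in the camera images.
- fixture: Grey plate fixed to the bench, 190 x 210 x 8 mm (x, y, z), top oiled. Origin: centre of underside. Its x axis points to the side with the alignment bar (away from the robot, turned up to 0.3 rad either way), y left to the end stop. Job done: disc centre at x = +24, y = +25 mm in this frame, disc's x along this x.
- align_bar: Rigid steel alignment bar fixed on the plate, 16 x 150 x 8 mm (x, y, z); its top is 8 mm above the plate, 4 mm lower than the disc's press plate. Origin: middle of the lower edge of the straight face that looks to the disc; axes as the plate's, so x points away from the disc. At x = +60, y = -20 mm of the plate.
- end_stop: Rigid short steel end stop fixed on the plate, 50 x 16 x 8 mm (x, y, z), as high as the bar. Origin: middle of the lower edge of the face that looks to the disc (towards -y of the plate); axes as the plate's. At x = +24, y = +70 mm of the plate.
- disc: Loose brass disc, diameter 90, 9 thick, 0.2-0.4 kg, one flat 54 mm long cut 36 mm from its centre. On it a black grippy press plate, diameter 68, top 12 mm above disc's underside, sprung (6 N per mm, 2 mm travel), white line to the flat. Origin: circle centre, underside; x to the flat. Slides easily on the plate (friction 0.2); pressing 4-10 N carries it along. Starts 0.6-2.4 rad anticlockwise: turn clockwise.
- flat (a point): Middle of the disc's flat: 36 mm from the disc's centre, 4.5 mm above its underside.
- loupe: Black loupe standing at the right of the plate, 40 mm wide, 34 mm high. Not to be moved.
- caliper: Calliper lying at the left of the plate, 215 mm long, 63 mm wide, 12 mm high. Not to be moved.
- scissors: Scissors with blue grips at the right front, 176 mm long, 11 mm high. Not to be moved.
- power_bank: Black power bank at the far left, 50 x 100 x 16 mm. Not to be moved.
Mind the look-alikes: they are no part of the job. Leave any green or red look-alike of the disc alone.

How it is judged (in metres and radians):
At the end, for the whole second after the job is handed in: The disc lies flat on the plate, at rest and released, its flat flush against the alignment bar (gap at most 1.2 mm at the centre of the flat, square to within 0.03 rad) and its rim against the end stop (gap at most 1.5 mm) (x of disc in the frame of align_bar above -0.0372 m and x of flat in the frame of align_bar above -0.0015 m and angle between the x axis of disc and the x axis of align_bar, either way round below 0.03 rad and y of disc in the frame of end_stop above -0.0465 m and z of disc in the frame of fixture below 0.0095 m and angle between disc's own z axis and vertical below 0.03 rad and linear speed of disc below 0.005 m/s and angular speed of disc below 0.05 rad/s); the robot touches nothing.
It fails at once if the fingers press on the disc with more than 22 N (contact force between the fingers and disc above 22 N).
It fails at once if the disc is driven against the alignment bar with more than 13 N (contact force between disc and align_bar above 13 N).
It fails at once if the disc is driven against the end stop with more than 13 N (contact force between disc and end_stop above 13 N).
It fails at once if the disc is lifted off the plate or tipped (z of disc in the frame of fixture above 0.014 m or angle between disc's own z axis and vertical above 0.12 rad).
It fails at once if a thing beside the plate is moved by more than 20 mm (distance of any of loupe, caliper, scissors, power_bank from where it was at the start of the episode above 0.02 m).
It also fails if it takes over 61 s, if anything falls off the work surface, if the arm or the gripper's body presses on something with over 40 N, if the wrist force passes 120 N, or if a joint passes its speed limit or range.

### The arm

A 7-joint arm with a two-finger parallel gripper is mounted at the origin on a cart in front of the work surface, level with it; the furniture and walls round the work are solid. World frame = base frame: x ahead of the robot, y to its left, z up, the work surface at z = 0. Lengths are in mm, angles in rad, forces in N, time in s.
With the tool pointing down it reaches from about 400 to 875 mm from the base axis. Payload 4.4 kg.
Tool frame: the origin (TCP) lies between the finger pads; the fingertips stand 22 mm ahead of it and the grasp point (between the pads) lies 3 mm ahead of it; z points along the fingers, y is the line along which they close (so a half turn about z gives the same grasp; the last joint's range is limited). The gripper opens to 85 mm and grips with 20 to 120 N. Pads are 22 mm wide; open, the fingers measure 114 mm over their backs; the gripper's body (76 mm by 85 mm) begins 54 mm behind the grasp point. The pads swing forward as they close: fully open they stand 13 mm farther back than shut.
Start: joints at [1.243, 0.628, 0.038, 1.517, -0.027, 0.996, -0.02], TCP at [168.261, -627.858, 218.213] pointing down, gripper open.
Joint ranges: [-3.06, 3.06], [-0.37, 2.12], [-1.25, 1.32], [0.18, 2.47], [-1.1, 4.24], [0.23, 1.98], [-2.94, 2.94]. Speed limits (rad/s): [2.57, 2.57, 3.14, 3.14, 3.14, 3.14, 3.14].

### API

Orientations are given as [roll, pitch, yaw] about the fixed x, y, z axes, in that order (R = Rz(yaw) Ry(pitch) Rx(roll)).
In Python, from cell import ctrl gives the robot as it stands.
- The arm moves only by the tool step_arm, never from a script. Its argument "plan" is a list of rows, each an object of numbers: "dx", "dy", "dz": the shift along the tool's x, y, z scaled (see below); "ax", "ay", "az": the turn, a rotation vector about the tool's x, y, z scaled (see below); "gripper": the opening, from 0 (shut) to 1 (fully open). A call has 1 to 20 rows; each row shifts and turns the commanded pose from where the row before left it, along the tool's axes as they then stand; what a row does not reach is not made up. The controller multiplies each number of a shift by 0.3 m and each number of a turn by 90 degrees. A row lasts 1/8 s, in which the tool goes at most 62.5 mm and 10.7 degrees, less where a joint would pass 70% of its speed; a pose out of reach is approached as far as the arm can. A call with a number of a shift or a turn outside -1 to 1 is refused whole. A call with a gripper value outside its range is refused whole. The fingers move at their own pace and stop on an object; the grip force is fixed at half the most. Time passes only in rows, so rows that do not move let the fingers close. It gives the time, the measured TCP pose, the force, the opening and the grip force at its end, in the units of the state.
- ctrl.read_state(): the state, without advancing time (a new reading comes with each control period).
- ctrl.get_image(name): name is "side" or "top" or "wrist"; returns a dict with "color" (420x560x3 uint8, red, green, blue), "range_z" (420x560 float32, mm along the optical axis (not along the pixel's ray), 0 where there is no reading), "fx", "fy", "cx", "cy" (pixels), "T" (4x4, takes a point from camera to world coordinates); the wrist camera has in their place "T_tool_cam" (4x4, takes a point from camera to tool coordinates, whose origin is the TCP and whose axes are the flange's). Camera axes: x right, y down, z forward; pixel columns grow to the right and rows downward; lengths in mm; the calibration is good to about 2 mm. The wrist camera is an equidistant fisheye: a pixel r from the principal point sees the ray r / f radians off the axis. A picture is of the moment at which its call begins: read the wrist's pose just before it.
- ctrl.finish_job(): hands the job in; it is judged then, once.
The state is a dict: "clock": time; "qpos": joint angles; "qd": joint speeds; "tau": joint torques, N m; "eef_pos": TCP position; "tool_rot": TCP orientation; "force": force on the tool from outside, world axes, zero at the start; "torque": the same for the moment, N m; "width": finger opening in mm; "gripper_force": force on a finger pad.
Only numpy, scipy, OpenCV 4.12 (cv2) and the standard library are available. Lean on these libraries where they do the work, as an engineer would, in place of code of your own. Each camera call takes 0.05 s, during which the arm holds its last target. There are 200 camera calls.

## Working session

There is one attempt and no reset: what is moved stays moved. The work goes in short steps, Python scripts to look and compute and a tool call to move; the robot and the scene stay as the last step left them, time stands still between calls to the robot, and variables do not carry over. Pictures are saved under pics/ and viewed, at most 10 in all, crops included, and the job is handed in when it is done.

Besides the shell and the picture viewer there is one more tool, called after "Request:" as name([rows], argument=value, ...), one row to a line, values as JSON. step_arm: Moves the arm, as the interface text tells. Shifts and turns lie within -1 to 1; 1 stands for 0.3 m of shift or 90 degrees of turn. Its arguments: {"type":"object","properties":{"plan":{"type":"array"}},"required":["plan"]}

```bash
mkdir -p pics; ls
python3 - <<'E'
from cell import ctrl
import cv2,numpy as np
s=ctrl.read_state();print(s)
for n in("top","side"):
    im=ctrl.get_image(n);cv2.imwrite(f"pics/{n}0.png",im["color"][:,:,::-1]);np.savez(f"/tmp/{n}0.npz",**im);print(n,im["fx"],im["cx"],im["cy"],np.round(im["T"],3).tolist())
E
```

```text
pics
{'clock': 0.0, 'qpos': array([ 1.2431823 ,  0.62934615,  0.03844192,  1.5183425 , -0.02699779,
        0.99629149, -0.02000971]), 'qd': array([ 0.00046063,  0.0021321 , -0.00202177, -0.00011723, -0.00032955,
       -0.00117957, -0.00036849]), 'tau': array([ 2.88892006e-04, -5.63396108e+01,  1.22635078e+00, -1.93435961e+01,
        1.09373184e-02,  1.03944234e-02, -1.94905238e-05]), 'eef_pos': array([ 168.10535862, -627.23023928,  217.29724906]), 'tool_rot': array([-3.13972335e+00,  2.59863082e-05,  2.61806146e-01]), 'force': array([ 0.17922559, -0.59964394,  0.43909486]), 'torque': array([ 0.01614988,  0.00205035, -0.06178336]), 'gripper_force': 0.0, 'width': 85.26610595690651}
top 415.0902619532507 282.38782162213 206.877293841319 [[0.012, -0.995, 0.097, 415.402], [-1.0, -0.014, -0.025, 35.032], [0.027, -0.097, -0.995, 1335.554], [0.0, 0.0, 0.0, 1.0]]
side 460.4057610594554 274.0448006906763 207.82800317090258 [[0.999, -0.014, 0.051, 469.169], [-0.051, -0.481, 0.875, -1101.102], [0.012, -0.877, -0.481, 661.314], [0.0, 0.0, 0.0, 1.0]]
```

View pics/top0.png

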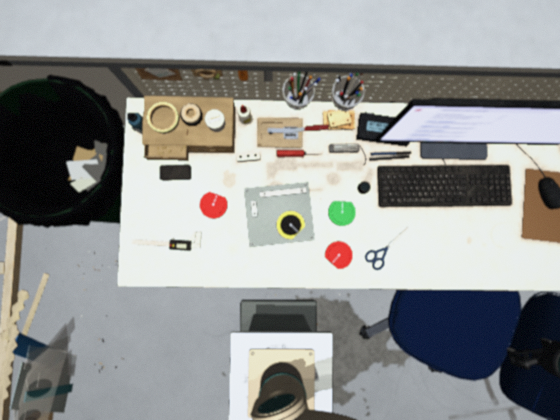

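The top view shows the grey plate at about (280,214), the bar near (285,191), the end stop near (253,208) and the disc near (291,224). The red and green look-alikes are beside the plate.

```bash
cat > h.py <<'E'
import numpy as np,cv2
from cell import ctrl
from scipy.spatial.transform import Rotation as R
def pix2world(im,uv,z,T=None):
    """Pinhole pixels to the world plane at height z."""
    uv=np.atleast_2d(uv).astype(float);T=im["T"]
    d=np.c_[(uv[:,0]-im["cx"])/im["fx"],(uv[:,1]-im["cy"])/im["fy"],np.ones(len(uv))]@T[:3,:3].T
    return T[:3,3]+d*((z-T[2,3])/d[:,2])[:,None]
def ortho(im,T,c,w,h,z,s):
    """Rectified fisheye view of plane z: centre c, w x h pixels, s mm/pixel, up=+x, left=+y."""
    jj,ii=np.meshgrid(np.arange(w),np.arange(h))
    P=np.stack([c[0]+(h/2-ii)*s,c[1]+(w/2-jj)*s,np.full(ii.shape,float(z))],-1)
    q=(P-T[:3,3])@T[:3,:3]
    rho=np.hypot(q[...,0],q[...,1]);th=np.arctan2(rho,q[...,2]);k=th/np.maximum(rho,1e-9)
    return cv2.remap(im["color"],(im["cx"]+im["fx"]*k*q[...,0]).astype(np.float32),(im["cy"]+im["fy"]*k*q[...,1]).astype(np.float32),cv2.INTER_CUBIC)
def wrist():
    s=ctrl.read_state();im=ctrl.get_image("wrist")
    W=np.eye(4);W[:3,:3]=R.from_euler("xyz",s["tool_rot"]).as_matrix();W[:3,3]=s["eef_pos"]
    return s,im,W@im["T_tool_cam"]
E
python3 - <<'E'
from h import *
im=dict(np.load("/tmp/top0.npz"))
print(pix2world(im,[[280,214],[247,191],[307,183],[314,239],[249,246]],8).round(0))
print(pix2world(im,[[291,224],[300,232]],20).round(0))
s,w,T=wrist();print(w["T_tool_cam"].round(3).tolist(),w["fx"])
c=cv2.resize(im["color"][150:285,120:420],None,fx=2.66,fy=2.66,interpolation=cv2.INTER_CUBIC)
cv2.imwrite("pics/top0c.png",c[:,:,::-1])
E
```

```text
[[ 522.    9.    8.]
 [ 594.  116.    8.]
 [ 623.  -77.    8.]
 [ 443. -101.    8.]
 [ 418.  106.    8.]]
[[489. -26.  20.]
 [464. -55.  20.]]
[[0.0, -0.955, -0.296, 76.033], [1.0, 0.0, -0.0, -0.286], [0.0, -0.296, 0.955, -154.792], [0.0, 0.0, 0.0, 1.0]] 325.19226210127806
```

View pics/top0c.png

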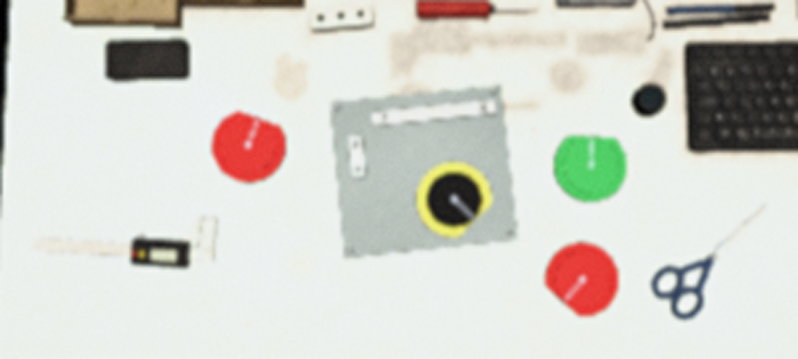

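Request:
step_arm([
  {"dx": 0.11,"dy": -0.118,"gripper": 0.5},
  {"dx": 0.11,"dy": -0.118,"gripper": 0.5},
  {"dx": 0.11,"dy": -0.118,"gripper": 0.5},
  {"dx": 0.11,"dy": -0.118,"gripper": 0.5},
  {"dx": 0.11,"dy": -0.118,"gripper": 0.5},
  {"dx": 0.11,"dy": -0.118,"gripper": 0.5},
  {"dx": 0.11,"dy": -0.118,"gripper": 0.5},
  {"dx": 0.11,"dy": -0.118,"gripper": 0.5},
  {"dx": 0.11,"dy": -0.118,"gripper": 0.5},
  {"dx": 0.11,"dy": -0.118,"gripper": 0.5},
  {"dx": 0.11,"dy": -0.118,"gripper": 0.5},
  {"dx": 0.11,"dy": -0.118,"gripper": 0.5},
  {"dx": 0.11,"dy": -0.118,"gripper": 0.5},
  {"dx": 0.11,"dy": -0.118,"gripper": 0.5},
  {"gripper": 0.5},
  {"gripper": 0.5},
])

```text
invalid input
```

Run:
```python
from h import *
s,w,T=wrist();print({k:np.round(s[k],3) for k in("clock","qpos","eef_pos","tool_rot","force","width")})
np.savez("/tmp/w1.npz",**w,TW=T)
o=ortho(w,T,(515,5),700,600,20,0.4)
cv2.imwrite("pics/w1.png",o[:,:,::-1])
```

```text
{'clock': np.float64(0.15), 'qpos': array([ 1.243,  0.629,  0.038,  1.518, -0.027,  0.996, -0.02 ]), 'eef_pos': array([ 168.14 , -627.358,  217.495]), 'tool_rot': array([-3.14 , -0.   ,  0.262]), 'force': array([-0.875, -0.035,  0.915]), 'width': np.float64(85.64)}
```

View pics/w1.png

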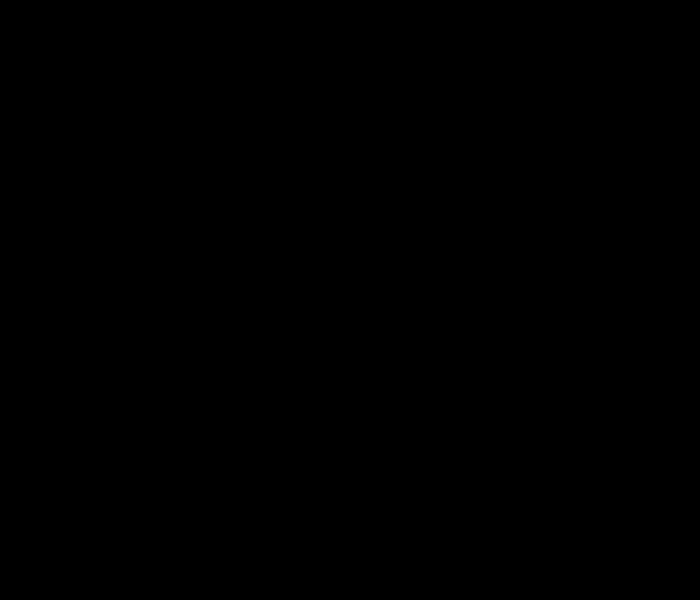

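The move was refused as invalid input, so the arm stayed put and this picture is empty. All seven keys may be required in each row, so I'll try one complete row.

Request:
step_arm([
  {"dx": 0.11,"dy": -0.118,"dz": 0,"ax": 0,"ay": 0,"az": 0,"gripper": 0.5},
])

```text
clock: 0.32
eef_pos: [188.3, -587.3, 217.6]
tool_rot: [3.14, 0.002, 0.256]
force: [1.7, 1.1, -0.3]
width: 70.2
gripper_force: 0.0
```

Request:
step_arm([
  {"dx": 0.11,"dy": -0.118,"dz": 0,"ax": 0,"ay": 0,"az": 0,"gripper": 0.5},
  {"dx": 0.11,"dy": -0.118,"dz": 0,"ax": 0,"ay": 0,"az": 0,"gripper": 0.5},
  {"dx": 0.11,"dy": -0.118,"dz": 0,"ax": 0,"ay": 0,"az": 0,"gripper": 0.5},
  {"dx": 0.11,"dy": -0.118,"dz": 0,"ax": 0,"ay": 0,"az": 0,"gripper": 0.5},
  {"dx": 0.11,"dy": -0.118,"dz": 0,"ax": 0,"ay": 0,"az": 0,"gripper": 0.5},
  {"dx": 0.11,"dy": -0.118,"dz": 0,"ax": 0,"ay": 0,"az": 0,"gripper": 0.5},
  {"dx": 0.11,"dy": -0.118,"dz": 0,"ax": 0,"ay": 0,"az": 0,"gripper": 0.5},
  {"dx": 0.11,"dy": -0.118,"dz": 0,"ax": 0,"ay": 0,"az": 0,"gripper": 0.5},
  {"dx": 0.11,"dy": -0.118,"dz": 0,"ax": 0,"ay": 0,"az": 0,"gripper": 0.5},
  {"dx": 0.11,"dy": -0.118,"dz": 0,"ax": 0,"ay": 0,"az": 0,"gripper": 0.5},
  {"dx": 0.11,"dy": -0.118,"dz": 0,"ax": 0,"ay": 0,"az": 0,"gripper": 0.5},
  {"dx": 0.11,"dy": -0.118,"dz": 0,"ax": 0,"ay": 0,"az": 0,"gripper": 0.5},
  {"dx": 0.11,"dy": -0.118,"dz": 0,"ax": 0,"ay": 0,"az": 0,"gripper": 0.5},
  {"dx": 0,"dy": 0,"dz": 0,"ax": 0,"ay": 0,"az": 0,"gripper": 0.5},
  {"dx": 0,"dy": 0,"dz": 0,"ax": 0,"ay": 0,"az": 0,"gripper": 0.5},
])

```text
clock: 2.2
eef_pos: [485.7, -30.1, 218.0]
tool_rot: [3.141, 0.001, 0.262]
force: [1.0, -0.9, 0.8]
width: 42.8
gripper_force: 0.0
```

Run:
```python
from h import *
s,w,T=wrist();print({k:np.round(s[k],3) for k in("clock","qpos","eef_pos","tool_rot","force","width")})
np.savez("/tmp/w1.npz",**w,TW=T)
o=ortho(w,T,(515,5),700,600,16,0.4)
cv2.imwrite("pics/w2.png",o[:,:,::-1])
```

```text
{'clock': np.float64(2.2), 'qpos': array([ 0.039,  0.398, -0.049,  1.959,  0.028,  0.786, -1.334]), 'eef_pos': array([485.734, -30.09 , 218.002]), 'tool_rot': array([3.141e+00, 1.000e-03, 2.620e-01]), 'force': array([ 1.017, -0.936,  0.757]), 'width': np.float64(42.842)}
```

View pics/w2.png

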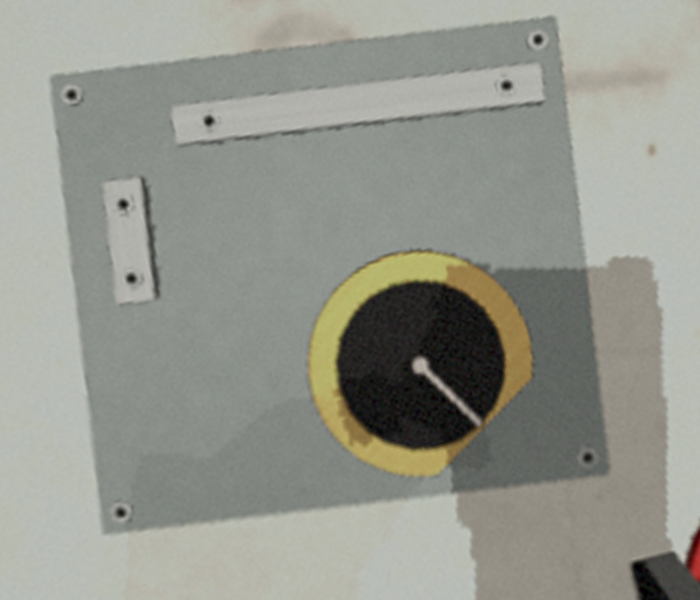

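The rectified view (0.4 mm/px, up = +x) shows the following:

| Item | Pixels | Result |
|---|---|---|
| Disc centre | (420,365) | World (489,-23) |
| White line | Ends at (480,424) | Disc yaw about -2.35 rad |
| Bar face | (177,145)–(544,102) | Plate yaw about 0.117, length 148 mm against 150 given |

The flat is therefore about 2.46 rad clockwise of its goal. The brief says the opposite. The images aren't mirrored, because the end stop appears at +y as specified. I'll trust the images and turn the disc anticlockwise. First I'll centre over the disc with the tool's yaw matched to the disc's.

Request:
step_arm([
  {"dx": 0.0167,"dy": -0.02,"dz": 0,"ax": 0,"ay": 0,"az": 0,"gripper": 0.3},
  {"dx": 0,"dy": 0,"dz": 0.034,"ax": 0,"ay": 0,"az": 0.1108,"gripper": 0.3},
  {"dx": 0,"dy": 0,"dz": 0.034,"ax": 0,"ay": 0,"az": 0.1108,"gripper": 0.3},
  {"dx": 0,"dy": 0,"dz": 0.034,"ax": 0,"ay": 0,"az": 0.1108,"gripper": 0.3},
  {"dx": 0,"dy": 0,"dz": 0.034,"ax": 0,"ay": 0,"az": 0.1108,"gripper": 0.3},
  {"dx": 0,"dy": 0,"dz": 0.034,"ax": 0,"ay": 0,"az": 0.1108,"gripper": 0.3},
  {"dx": 0,"dy": 0,"dz": 0.034,"ax": 0,"ay": 0,"az": 0.1108,"gripper": 0.3},
  {"dx": 0,"dy": 0,"dz": 0.034,"ax": 0,"ay": 0,"az": 0.1108,"gripper": 0.3},
  {"dx": 0,"dy": 0,"dz": 0.034,"ax": 0,"ay": 0,"az": 0.1108,"gripper": 0.3},
  {"dx": 0,"dy": 0,"dz": 0.034,"ax": 0,"ay": 0,"az": 0.1108,"gripper": 0.3},
  {"dx": 0,"dy": 0,"dz": 0.034,"ax": 0,"ay": 0,"az": 0.1108,"gripper": 0.3},
  {"dx": 0,"dy": 0,"dz": 0.034,"ax": 0,"ay": 0,"az": 0.1108,"gripper": 0.3},
  {"dx": 0,"dy": 0,"dz": 0.034,"ax": 0,"ay": 0,"az": 0.1108,"gripper": 0.3},
  {"dx": 0,"dy": 0,"dz": 0.034,"ax": 0,"ay": 0,"az": 0.1108,"gripper": 0.3},
  {"dx": 0,"dy": 0,"dz": 0.034,"ax": 0,"ay": 0,"az": 0.1108,"gripper": 0.3},
  {"dx": 0,"dy": 0,"dz": 0.034,"ax": 0,"ay": 0,"az": 0.1108,"gripper": 0.3},
  {"dx": 0,"dy": 0,"dz": 0,"ax": 0,"ay": 0,"az": 0,"gripper": 0.3},
  {"dx": 0,"dy": 0,"dz": 0,"ax": 0,"ay": 0,"az": 0,"gripper": 0.3},
])

```text
clock: 4.5
eef_pos: [489.6, -22.6, 65.4]
tool_rot: [3.141, -0.0, -2.346]
force: [-0.6, -0.5, 1.0]
width: 25.7
gripper_force: 0.0
```

Run:
```python
from h import *
s,w,T=wrist();print({k:np.round(s[k],3) for k in("clock","qpos","eef_pos","tool_rot","force","torque","width")})
cv2.imwrite("pics/w3.png",w["color"][:,:,::-1])
o=ortho(w,T,(489,-23),400,400,20,0.3)
hsv=cv2.cvtColor(o,cv2.COLOR_RGB2HSV);m=cv2.inRange(hsv,(18,90,60),(35,255,255))
p=cv2.findNonZero(m);print(p is not None and cv2.minEnclosingCircle(p))
cv2.imwrite("pics/w3.png",np.hstack([cv2.resize(w["color"],(400,300)),cv2.resize(o,(300,300))])[:,:,::-1])
```

```text
{'clock': np.float64(4.5), 'qpos': array([-0.511,  0.815,  0.798,  2.1  , -0.998,  0.668, -2.932]), 'eef_pos': array([489.583, -22.583,  65.375]), 'tool_rot': array([ 3.141, -0.   , -2.346]), 'force': array([-0.555, -0.48 ,  0.989]), 'torque': array([-0.036, -0.008,  0.025]), 'width': np.float64(25.696)}
((204.50021362304688, 202.74244689941406), 147.19244384765625)
```

View pics/w3.png

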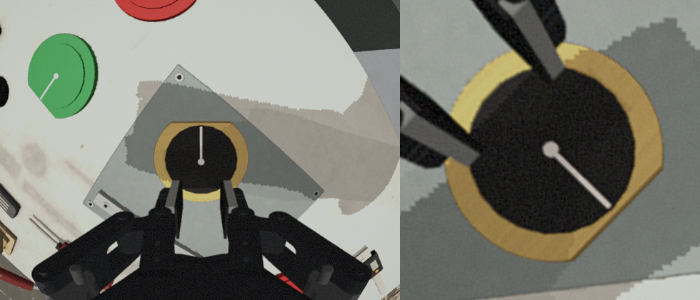

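The disc centre is at (489,-23) and the white line points straight up in the wrist view, so the tool's yaw matches the disc. The fingers are above the press plate. Next I'll lower to just above it.

Request:
step_arm([
  {"dx": 0,"dy": 0,"dz": 0.015,"ax": 0,"ay": 0,"az": 0,"gripper": 0.3},
  {"dx": 0,"dy": 0,"dz": 0.015,"ax": 0,"ay": 0,"az": 0,"gripper": 0.3},
  {"dx": 0,"dy": 0,"dz": 0.015,"ax": 0,"ay": 0,"az": 0,"gripper": 0.3},
  {"dx": 0,"dy": 0,"dz": 0.015,"ax": 0,"ay": 0,"az": 0,"gripper": 0.3},
  {"dx": 0,"dy": 0,"dz": 0.01,"ax": 0,"ay": 0,"az": 0,"gripper": 0.3},
  {"dx": 0,"dy": 0,"dz": 0,"ax": 0,"ay": 0,"az": 0,"gripper": 0.3},
  {"dx": 0,"dy": 0,"dz": 0,"ax": 0,"ay": 0,"az": 0,"gripper": 0.3},
])

```text
clock: 5.42
eef_pos: [489.6, -22.6, 44.3]
tool_rot: [-3.141, -0.0, -2.349]
force: [-0.6, 0.5, -0.7]
width: 25.4
gripper_force: 0.0
```

Request:
step_arm([
  {"dx": 0,"dy": 0,"dz": 0.0033,"ax": 0,"ay": 0,"az": 0,"gripper": 0.3},
  {"dx": 0,"dy": 0,"dz": 0,"ax": 0,"ay": 0,"az": 0,"gripper": 0.3},
  {"dx": 0,"dy": 0,"dz": 0,"ax": 0,"ay": 0,"az": 0,"gripper": 0.3},
])

```text
clock: 5.8
eef_pos: [489.6, -22.5, 43.3]
tool_rot: [-3.141, 0.0, -2.349]
force: [-0.0, 0.0, -0.6]
width: 25.7
gripper_force: 0.0
```

Request:
step_arm([
  {"dx": 0,"dy": 0,"dz": 0.0033,"ax": 0,"ay": 0,"az": 0,"gripper": 0.3},
  {"dx": 0,"dy": 0,"dz": 0,"ax": 0,"ay": 0,"az": 0,"gripper": 0.3},
])

```text
clock: 6.05
eef_pos: [489.5, -22.5, 42.2]
tool_rot: [3.142, -0.0, -2.349]
force: [-0.5, -0.9, 0.1]
width: 25.2
gripper_force: 0.0
```

Request:
step_arm([
  {"dx": 0,"dy": 0,"dz": 0.0025,"ax": 0,"ay": 0,"az": 0,"gripper": 0.3},
  {"dx": 0,"dy": 0,"dz": 0,"ax": 0,"ay": 0,"az": 0,"gripper": 0.3},
])

```text
clock: 6.3
eef_pos: [489.5, -22.5, 41.4]
tool_rot: [3.142, -0.0, -2.349]
force: [-0.1, -0.4, -0.2]
width: 25.8
gripper_force: 0.0
```

Request:
step_arm([
  {"dx": 0,"dy": 0,"dz": 0.0025,"ax": 0,"ay": 0,"az": 0,"gripper": 0.3},
  {"dx": 0,"dy": 0,"dz": 0,"ax": 0,"ay": 0,"az": 0,"gripper": 0.3},
])

```text
clock: 6.55
eef_pos: [489.5, -22.5, 40.7]
tool_rot: [3.142, -0.0, -2.349]
force: [-0.7, -0.9, 0.7]
width: 25.4
gripper_force: 0.0
```

Request:
step_arm([
  {"dx": 0,"dy": 0,"dz": 0.0025,"ax": 0,"ay": 0,"az": 0,"gripper": 0.3},
  {"dx": 0,"dy": 0,"dz": 0,"ax": 0,"ay": 0,"az": 0,"gripper": 0.3},
])

```text
clock: 6.8
eef_pos: [489.5, -22.5, 39.9]
tool_rot: [3.142, -0.0, -2.349]
force: [-0.6, 0.1, 0.4]
width: 25.7
gripper_force: 0.0
```

Request:
step_arm([
  {"dx": 0,"dy": 0,"dz": 0.0025,"ax": 0,"ay": 0,"az": 0,"gripper": 0.3},
  {"dx": 0,"dy": 0,"dz": 0,"ax": 0,"ay": 0,"az": 0,"gripper": 0.3},
])

```text
clock: 7.05
eef_pos: [489.5, -22.5, 39.2]
tool_rot: [3.141, -0.0, -2.349]
force: [-0.1, -0.2, 0.6]
width: 25.4
gripper_force: 0.0
```

Request:
step_arm([
  {"dx": 0,"dy": 0,"dz": 0.002,"ax": 0,"ay": 0,"az": 0,"gripper": 0.3},
  {"dx": 0,"dy": 0,"dz": 0,"ax": 0,"ay": 0,"az": 0,"gripper": 0.3},
])

```text
clock: 7.3
eef_pos: [489.5, -22.5, 38.6]
tool_rot: [3.142, -0.0, -2.349]
force: [-0.0, -0.0, 0.3]
width: 25.5
gripper_force: 0.0
```

Request:
step_arm([
  {"dx": 0,"dy": 0,"dz": 0.002,"ax": 0,"ay": 0,"az": 0,"gripper": 0.3},
  {"dx": 0,"dy": 0,"dz": 0,"ax": 0,"ay": 0,"az": 0,"gripper": 0.3},
])

```text
clock: 7.55
eef_pos: [489.5, -22.5, 38.0]
tool_rot: [3.142, -0.0, -2.349]
force: [-0.1, -0.4, -0.4]
width: 25.7
gripper_force: 0.0
```

Request:
step_arm([
  {"dx": 0,"dy": 0,"dz": 0.002,"ax": 0,"ay": 0,"az": 0,"gripper": 0.3},
  {"dx": 0,"dy": 0,"dz": 0,"ax": 0,"ay": 0,"az": 0,"gripper": 0.3},
])

```text
clock: 7.8
eef_pos: [489.5, -22.5, 37.4]
tool_rot: [3.142, -0.0, -2.349]
force: [1.2, 0.0, -0.2]
width: 25.3
gripper_force: 0.0
```

Request:
step_arm([
  {"dx": 0,"dy": 0,"dz": 0.002,"ax": 0,"ay": 0,"az": 0,"gripper": 0.3},
  {"dx": 0,"dy": 0,"dz": 0,"ax": 0,"ay": 0,"az": 0,"gripper": 0.3},
])

```text
clock: 8.05
eef_pos: [489.5, -22.5, 36.8]
tool_rot: [3.142, -0.0, -2.349]
force: [-0.2, -0.1, 0.1]
width: 25.3
gripper_force: 0.0
```

Request:
step_arm([
  {"dx": 0,"dy": 0,"dz": 0.002,"ax": 0,"ay": 0,"az": 0,"gripper": 0.3},
  {"dx": 0,"dy": 0,"dz": 0,"ax": 0,"ay": 0,"az": 0,"gripper": 0.3},
])

```text
clock: 8.3
eef_pos: [489.5, -22.5, 36.2]
tool_rot: [3.142, 0.0, -2.349]
force: [0.2, -0.5, -0.4]
width: 25.6
gripper_force: 0.0
```

Request:
step_arm([
  {"dx": 0,"dy": 0,"dz": 0.002,"ax": 0,"ay": 0,"az": 0,"gripper": 0.3},
  {"dx": 0,"dy": 0,"dz": 0,"ax": 0,"ay": 0,"az": 0,"gripper": 0.3},
])

```text
clock: 8.55
eef_pos: [489.5, -22.5, 35.6]
tool_rot: [3.142, 0.0, -2.349]
force: [0.2, 0.5, 0.5]
width: 25.6
gripper_force: 0.0
```

Run:
```python
from h import *
s,w,T=wrist();print(s["force"],s["eef_pos"])
si=ctrl.get_image("side")
q=np.linalg.inv(si["T"])@np.r_[489,-23,25,1];u=int(si["cx"]+si["fx"]*q[0]/q[2]);v=int(si["cy"]+si["fy"]*q[1]/q[2]);print(u,v)
a=cv2.resize(si["color"][v-45:v+45,u-60:u+60],(400,300),interpolation=cv2.INTER_CUBIC)
b=cv2.resize(w["color"][150:300,180:380],(400,300),interpolation=cv2.INTER_CUBIC)
cv2.imwrite("pics/c4.png",np.hstack([a,b])[:,:,::-1])
```

```text
[0.24197831 0.46257165 0.45387303] [489.54491447 -22.47549306  35.61060663]
258 222
```

View pics/c4.png

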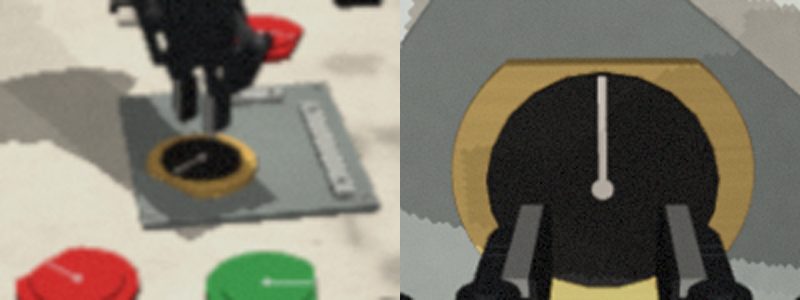

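The side crop shows the fingertips at about (185,120) and (210,128), apparently still well above the disc. I'll measure their height from the depth image.

Run:
```python
from h import *
si=ctrl.get_image("side");T=si["T"]
r=si["range_z"]
v,u=np.mgrid[180:240,215:305];z=r[180:240,215:305]
P=np.stack([(u-si["cx"])/si["fx"]*z,(v-si["cy"])/si["fy"]*z,z],-1)@T[:3,:3].T+T[:3,3]
d=np.hypot(P[...,0]-489.5,P[...,1]+22.5)
for lo in range(8,80,4):
    k=(z>0)&(P[...,2]>lo)&(P[...,2]<=lo+4)&(d<60)
    print(lo,k.sum(),P[k].mean(0).round(1) if k.any() else "",np.ptp(P[k],axis=0).round(0) if k.any() else "")
s=ctrl.read_state();Rm=R.from_euler("xyz",s["tool_rot"]).as_matrix()
for y in(-20,20):
    p=s["eef_pos"]+Rm@[0,y,0];q=np.linalg.inv(T)@np.r_[p,1];print(p.round(1),"TCP level px",si["cx"]+si["fx"]*q[0]/q[2]-198,si["cy"]+si["fy"]*q[1]/q[2]-177)
w=ctrl.get_image("wrist");rz=w["range_z"];print(rz[180:300:10,200:360:16].round(0).tolist())
```

```text
8 228 [488.  -42.6   9.5] [115. 117.   4.]
12 51 [491.9 -48.1  14. ] [ 88. 100.   4.]
16 224 [490.8 -29.3  18.2] [88. 88.  4.]
20 192 [491.  -24.4  21.3] [69. 81.  4.]
24 2 [487.6 -12.7  24.6] [52. 15.  0.]
28 0  
32 0  
36 0  
40 0  
44 0  
48 4 [485.4 -17.3  50.8] [27. 25.  1.]
52 11 [488.8 -24.7  53.5] [34. 36.  3.]
56 23 [485.9 -25.1  58.2] [42. 39.  4.]
60 21 [490.6 -25.6  62.4] [45. 39.  4.]
64 20 [490.  -28.8  66.2] [45. 42.  3.]
68 18 [491.3 -29.   70. ] [45. 38.  3.]
72 22 [491.1 -27.9  73.8] [45. 37.  3.]
76 23 [489.  -25.5  78. ] [45. 39.  4.]
[503.8 -36.5  35.6] TCP level px 65.78000596062725 44.31967600109465
[475.3  -8.5  35.6] TCP level px 55.02591236632918 39.27683454001152
[[186.0, 187.0, 187.0, 183.0, 183.0, 183.0, 182.0, 181.0, 182.0, 187.0], [189.0, 189.0, 179.0, 180.0, 176.0, 176.0, 177.0, 180.0, 179.0, 188.0], [191.0, 182.0, 180.0, 177.0, 178.0, 177.0, 177.0, 177.0, 181.0, 181.0], [193.0, 183.0, 182.0, 179.0, 180.0, 179.0, 179.0, 180.0, 179.0, 183.0], [196.0, 185.0, 181.0, 181.0, 181.0, 181.0, 181.0, 181.0, 182.0, 185.0], [195.0, 187.0, 183.0, 184.0, 184.0, 183.0, 183.0, 183.0, 185.0, 186.0], [199.0, 189.0, 185.0, 185.0, 185.0, 185.0, 186.0, 185.0, 185.0, 189.0], [200.0, 190.0, 186.0, 186.0, 187.0, 186.0, 187.0, 187.0, 188.0, 190.0], [202.0, 192.0, 188.0, 143.0, 188.0, 190.0, 189.0, 142.0, 189.0, 192.0], [205.0, 195.0, 142.0, 136.0, 192.0, 190.0, 192.0, 137.0, 142.0, 195.0], [206.0, 208.0, 135.0, 125.0, 193.0, 192.0, 192.0, 133.0, 127.0, 133.0], [210.0, 126.0, 116.0, 120.0, 195.0, 194.0, 194.0, 132.0, 120.0, 117.0]]
```

The tips stand at z ≈ 50, although the measured TCP is at z = 35.6. The brief's "22 mm ahead" doesn't hold here, and the wrist depth also puts the tips behind the TCP. About 28 mm of gap remains, so I'll go down in watched steps.

Request:
step_arm([
  {"dx": 0,"dy": 0,"dz": 0.01,"ax": 0,"ay": 0,"az": 0,"gripper": 0.3},
  {"dx": 0,"dy": 0,"dz": 0.01,"ax": 0,"ay": 0,"az": 0,"gripper": 0.3},
  {"dx": 0,"dy": 0,"dz": 0.01,"ax": 0,"ay": 0,"az": 0,"gripper": 0.3},
  {"dx": 0,"dy": 0,"dz": 0.01,"ax": 0,"ay": 0,"az": 0,"gripper": 0.3},
  {"dx": 0,"dy": 0,"dz": 0.01,"ax": 0,"ay": 0,"az": 0,"gripper": 0.3},
  {"dx": 0,"dy": 0,"dz": 0,"ax": 0,"ay": 0,"az": 0,"gripper": 0.3},
])

```text
clock: 9.5
eef_pos: [489.4, -22.5, 20.4]
tool_rot: [3.141, -0.0, -2.349]
force: [0.4, 0.3, -0.5]
width: 25.7
gripper_force: 0.0
```

```bash
cat > tips.py <<'E'
from h import *
s,w,T=wrist();print(s["force"].round(1),s["eef_pos"].round(1),s["qpos"].round(2))
r=w["range_z"];v,u=np.mgrid[0:420,0:560]
dx,dy=u-w["cx"],v-w["cy"];rho=np.hypot(dx,dy);t=np.tan(rho/w["fx"])/np.maximum(rho,1e-9)
P=np.stack([dx*t*r,dy*t*r,r],-1)@T[:3,:3].T+T[:3,3]
c=s["eef_pos"];Rm=R.from_euler("xyz",s["tool_rot"]).as_matrix();L=(P-c)@Rm
k=(r>0)&(np.abs(L[...,0])<16)&(np.abs(L[...,1])<32)&(P[...,2]>23)
for sg in(-1,1):
    q=P[k&(L[...,1]*sg>0)];l=L[k&(L[...,1]*sg>0)]
    i=np.argsort(q[:,2])[:40];print("finger",sg,"low z",np.percentile(q[:,2],[1,3,10]).round(1),"tool xy",l[i].mean(0).round(1))
si=ctrl.get_image("side");T=si["T"];z=si["range_z"]
P=np.stack([(u-si["cx"])/si["fx"]*z,(v-si["cy"])/si["fy"]*z,z],-1)@T[:3,:3].T+T[:3,3]
d=np.hypot(*(P[...,:2]-c[:2]).transpose(2,0,1));k=(z>0)&(d<38)
h=P[...,2][k];print("side z hist",np.histogram(h,np.arange(12,64,4))[0])
E
python3 tips.py
```

```text
[ 0.4  0.3 -0.5] [489.4 -22.5  20.4] [-0.42  0.85  0.64  2.11 -1.06  0.54 -2.89]
finger -1 low z [38.7 43.8 56.9] tool xy [  1.8 -13.8 -14.8]
finger 1 low z [38.5 43.4 56.6] tool xy [  1.2  13.9 -14.8]
side z hist [ 14 126 159   0   0   3  15  16  18  22  16  25]
```

Request:
step_arm([
  {"dx": 0,"dy": 0,"dz": 0.01,"ax": 0,"ay": 0,"az": 0,"gripper": 0.3},
  {"dx": 0,"dy": 0,"dz": 0.01,"ax": 0,"ay": 0,"az": 0,"gripper": 0.3},
  {"dx": 0,"dy": 0,"dz": 0.007,"ax": 0,"ay": 0,"az": 0,"gripper": 0.3},
  {"dx": 0,"dy": 0,"dz": 0,"ax": 0,"ay": 0,"az": 0,"gripper": 0.3},
])

```text
clock: 10.1
eef_pos: [489.4, -22.5, 12.4]
tool_rot: [3.141, -0.0, -2.349]
force: [0.7, -0.1, -0.8]
width: 25.6
gripper_force: 0.0
```

```bash
python3 tips.py
```

```text
[ 0.7 -0.1 -0.8] [489.4 -22.5  12.4] [-0.39  0.86  0.6   2.12 -1.06  0.51 -2.89]
finger -1 low z [30.7 35.7 48.8] tool xy [  0.9 -13.9 -14.8]
finger 1 low z [30.5 35.4 48.6] tool xy [  2.1  13.8 -14.8]
side z hist [ 15 107 149   4  11  17  20  21  22  17  19  21]
```

Request:
step_arm([
  {"dx": 0,"dy": 0,"dz": 0.005,"ax": 0,"ay": 0,"az": 0,"gripper": 0.3},
  {"dx": 0,"dy": 0,"dz": 0.005,"ax": 0,"ay": 0,"az": 0,"gripper": 0.3},
  {"dx": 0,"dy": 0,"dz": 0,"ax": 0,"ay": 0,"az": 0,"gripper": 0.3},
])

```text
clock: 10.58
eef_pos: [489.5, -22.4, 9.4]
tool_rot: [3.141, -0.0, -2.349]
force: [-1.3, 0.7, -0.4]
width: 25.8
gripper_force: 0.0
```

Request:
step_arm([
  {"dx": 0,"dy": 0,"dz": 0.002,"ax": 0,"ay": 0,"az": 0,"gripper": 0.3},
  {"dx": 0,"dy": 0,"dz": 0,"ax": 0,"ay": 0,"az": 0,"gripper": 0.3},
])

```text
clock: 10.82
eef_pos: [489.6, -22.5, 8.9]
tool_rot: [3.142, 0.0, -2.349]
force: [-1.2, -0.5, -0.3]
width: 25.7
gripper_force: 0.0
```

Request:
step_arm([
  {"dx": 0,"dy": 0,"dz": 0.002,"ax": 0,"ay": 0,"az": 0,"gripper": 0.3},
  {"dx": 0,"dy": 0,"dz": 0,"ax": 0,"ay": 0,"az": 0,"gripper": 0.3},
])

```text
clock: 11.08
eef_pos: [489.5, -22.5, 8.3]
tool_rot: [3.142, -0.0, -2.349]
force: [-0.2, 0.4, -1.0]
width: 25.6
gripper_force: 0.0
```

Request:
step_arm([
  {"dx": 0,"dy": 0,"dz": 0.002,"ax": 0,"ay": 0,"az": 0,"gripper": 0.3},
  {"dx": 0,"dy": 0,"dz": 0,"ax": 0,"ay": 0,"az": 0,"gripper": 0.3},
])

```text
clock: 11.32
eef_pos: [489.5, -22.5, 7.7]
tool_rot: [3.142, -0.0, -2.349]
force: [-0.4, -0.0, -0.5]
width: 25.4
gripper_force: 0.0
```

Request:
step_arm([
  {"dx": 0,"dy": 0,"dz": 0.002,"ax": 0,"ay": 0,"az": 0,"gripper": 0.3},
  {"dx": 0,"dy": 0,"dz": 0,"ax": 0,"ay": 0,"az": 0,"gripper": 0.3},
])

```text
clock: 11.58
eef_pos: [489.6, -22.5, 7.1]
tool_rot: [3.142, 0.0, -2.349]
force: [0.3, 0.2, -0.2]
width: 25.3
gripper_force: 0.0
```

Request:
step_arm([
  {"dx": 0,"dy": 0,"dz": 0.002,"ax": 0,"ay": 0,"az": 0,"gripper": 0.3},
  {"dx": 0,"dy": 0,"dz": 0,"ax": 0,"ay": 0,"az": 0,"gripper": 0.3},
])

```text
clock: 11.82
eef_pos: [489.6, -22.5, 6.6]
tool_rot: [-3.142, 0.0, -2.349]
force: [-0.3, 0.4, 0.8]
width: 25.9
gripper_force: 0.6
```

Request:
step_arm([
  {"dx": 0,"dy": 0,"dz": 0.0015,"ax": 0,"ay": 0,"az": 0,"gripper": 0.3},
  {"dx": 0,"dy": 0,"dz": 0,"ax": 0,"ay": 0,"az": 0,"gripper": 0.3},
])

```text
clock: 12.08
eef_pos: [489.6, -22.5, 6.2]
tool_rot: [-3.142, 0.0, -2.349]
force: [-0.3, 0.7, 3.0]
width: 25.6
gripper_force: 1.7
```

Request:
step_arm([
  {"dx": 0,"dy": 0,"dz": 0.0015,"ax": 0,"ay": 0,"az": 0,"gripper": 0.3},
  {"dx": 0,"dy": 0,"dz": 0,"ax": 0,"ay": 0,"az": 0,"gripper": 0.3},
])

```text
clock: 12.32
eef_pos: [489.6, -22.5, 5.8]
tool_rot: [-3.142, 0.0, -2.349]
force: [-1.0, 0.5, 5.7]
width: 25.4
gripper_force: 2.8
```

Contact is made at about 6 N. I'll press slightly more and start turning anticlockwise.

Request:
step_arm([
  {"dx": 0,"dy": 0,"dz": 0.001,"ax": 0,"ay": 0,"az": 0,"gripper": 0.3},
  {"dx": 0,"dy": 0,"dz": 0,"ax": 0,"ay": 0,"az": -0.04,"gripper": 0.3},
  {"dx": 0,"dy": 0,"dz": 0,"ax": 0,"ay": 0,"az": -0.06,"gripper": 0.3},
  {"dx": 0,"dy": 0,"dz": 0,"ax": 0,"ay": 0,"az": -0.06,"gripper": 0.3},
  {"dx": 0,"dy": 0,"dz": 0,"ax": 0,"ay": 0,"az": -0.06,"gripper": 0.3},
])

```text
clock: 12.95
eef_pos: [490.2, -22.8, 5.8]
tool_rot: [-3.14, 0.0, -2.001]
force: [-0.8, -0.2, 6.6]
width: 25.6
gripper_force: 3.1
```

Request:
step_arm([
  {"dx": 0,"dy": 0,"dz": 0,"ax": 0,"ay": 0,"az": -0.06,"gripper": 0.3},
  {"dx": 0,"dy": 0,"dz": 0,"ax": 0,"ay": 0,"az": -0.06,"gripper": 0.3},
  {"dx": 0,"dy": 0,"dz": 0,"ax": 0,"ay": 0,"az": -0.06,"gripper": 0.3},
  {"dx": 0,"dy": 0,"dz": 0,"ax": 0,"ay": 0,"az": -0.06,"gripper": 0.3},
])

```text
clock: 13.45
eef_pos: [490.3, -22.8, 5.8]
tool_rot: [-3.14, -0.0, -1.624]
force: [0.7, -0.6, 6.2]
width: 25.3
gripper_force: 3.1
```

Request:
step_arm([
  {"dx": 0,"dy": 0,"dz": 0,"ax": 0,"ay": 0,"az": -0.065,"gripper": 0.3},
  {"dx": 0,"dy": 0,"dz": 0,"ax": 0,"ay": 0,"az": -0.065,"gripper": 0.3},
  {"dx": 0,"dy": 0,"dz": 0,"ax": 0,"ay": 0,"az": -0.065,"gripper": 0.3},
  {"dx": 0,"dy": 0,"dz": 0,"ax": 0,"ay": 0,"az": -0.065,"gripper": 0.3},
  {"dx": 0,"dy": 0,"dz": 0,"ax": 0,"ay": 0,"az": -0.065,"gripper": 0.3},
  {"dx": 0,"dy": 0,"dz": 0,"ax": 0,"ay": 0,"az": -0.065,"gripper": 0.3},
  {"dx": 0,"dy": 0,"dz": 0,"ax": 0,"ay": 0,"az": -0.065,"gripper": 0.3},
  {"dx": 0,"dy": 0,"dz": 0,"ax": 0,"ay": 0,"az": -0.065,"gripper": 0.3},
])

```text
clock: 14.45
eef_pos: [490.3, -22.7, 5.8]
tool_rot: [-3.141, -0.001, -0.807]
force: [-0.8, -1.1, 5.0]
width: 25.6
gripper_force: 3.0
```

Request:
step_arm([
  {"dx": 0,"dy": 0,"dz": 0,"ax": 0,"ay": 0,"az": -0.065,"gripper": 0.3},
  {"dx": 0,"dy": 0,"dz": 0,"ax": 0,"ay": 0,"az": -0.065,"gripper": 0.3},
  {"dx": 0,"dy": 0,"dz": 0,"ax": 0,"ay": 0,"az": -0.065,"gripper": 0.3},
  {"dx": 0,"dy": 0,"dz": 0,"ax": 0,"ay": 0,"az": -0.065,"gripper": 0.3},
  {"dx": 0,"dy": 0,"dz": 0,"ax": 0,"ay": 0,"az": -0.065,"gripper": 0.3},
  {"dx": 0,"dy": 0,"dz": 0,"ax": 0,"ay": 0,"az": -0.065,"gripper": 0.3},
  {"dx": 0,"dy": 0,"dz": 0,"ax": 0,"ay": 0,"az": -0.065,"gripper": 0.3},
  {"dx": 0,"dy": 0,"dz": 0,"ax": 0,"ay": 0,"az": -0.065,"gripper": 0.3},
  {"dx": 0,"dy": 0,"dz": 0,"ax": 0,"ay": 0,"az": -0.065,"gripper": 0.3},
  {"dx": 0,"dy": 0,"dz": 0,"ax": 0,"ay": 0,"az": 0,"gripper": 0.3},
  {"dx": 0,"dy": 0,"dz": 0,"ax": 0,"ay": 0,"az": 0,"gripper": 0.3},
])

```text
clock: 15.82
eef_pos: [490.4, -22.7, 5.8]
tool_rot: [3.141, -0.002, 0.109]
force: [0.6, -0.1, 6.7]
width: 25.7
gripper_force: 3.0
```

```bash
cat > look.py <<'E'
import sys
from h import *
s,w,T=wrist();print({k:np.round(s[k],3) for k in("clock","qpos","eef_pos","tool_rot","force","width")})
o=ortho(w,T,(560,25),700,600,17,0.3)
cv2.imwrite(sys.argv[1],o[:,:,::-1])
E
python3 look.py pics/w5.png
```

```text
{'clock': np.float64(15.825), 'qpos': array([-0.048,  0.772,  0.055,  2.107, -0.148,  0.264, -1.328]), 'eef_pos': array([490.386, -22.653,   5.783]), 'tool_rot': array([ 3.141e+00, -2.000e-03,  1.090e-01]), 'force': array([ 0.63 , -0.13 ,  6.694]), 'width': np.float64(25.726)}
```

View pics/w5.png

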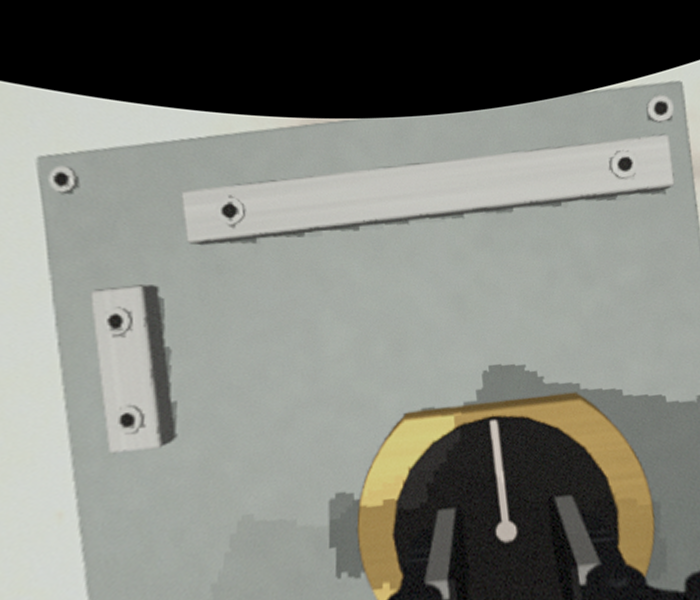

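The flat at (405,415)–(582,394) has a slope of 0.118, against 0.116 for the bar edge at (190,243)–(672,187), so they are aligned. The gaps are about 60 mm to the bar and 57 mm to the stop. Next I'll carry the disc most of the way diagonally.

Request:
step_arm([
  {"dx": 0.009,"dy": -0.0075,"dz": 0,"ax": 0,"ay": 0,"az": 0,"gripper": 0.3},
  {"dx": 0.016,"dy": -0.013,"dz": 0,"ax": 0,"ay": 0,"az": 0,"gripper": 0.3},
  {"dx": 0.016,"dy": -0.013,"dz": 0,"ax": 0,"ay": 0,"az": 0,"gripper": 0.3},
  {"dx": 0.016,"dy": -0.013,"dz": 0,"ax": 0,"ay": 0,"az": 0,"gripper": 0.3},
  {"dx": 0.009,"dy": -0.0075,"dz": 0,"ax": 0,"ay": 0,"az": 0,"gripper": 0.3},
])

```text
clock: 16.5
eef_pos: [507.6, -4.6, 5.7]
tool_rot: [3.141, -0.0, 0.109]
force: [-0.8, -1.4, 6.5]
width: 25.7
gripper_force: 3.3
```

Request:
step_arm([
  {"dx": 0.016,"dy": -0.013,"dz": 0,"ax": 0,"ay": 0,"az": 0,"gripper": 0.3},
  {"dx": 0.016,"dy": -0.013,"dz": 0,"ax": 0,"ay": 0,"az": 0,"gripper": 0.3},
  {"dx": 0.016,"dy": -0.013,"dz": 0,"ax": 0,"ay": 0,"az": 0,"gripper": 0.3},
  {"dx": 0.016,"dy": -0.013,"dz": 0,"ax": 0,"ay": 0,"az": 0,"gripper": 0.3},
  {"dx": 0.016,"dy": -0.013,"dz": 0,"ax": 0,"ay": 0,"az": 0,"gripper": 0.3},
  {"dx": 0.016,"dy": -0.013,"dz": 0,"ax": 0,"ay": 0,"az": 0,"gripper": 0.3},
  {"dx": 0.009,"dy": -0.0075,"dz": 0,"ax": 0,"ay": 0,"az": 0,"gripper": 0.3},
  {"dx": 0,"dy": 0,"dz": 0,"ax": 0,"ay": 0,"az": 0,"gripper": 0.3},
])

```text
clock: 17.5
eef_pos: [536.6, 24.7, 5.8]
tool_rot: [3.141, -0.001, 0.109]
force: [-0.2, 1.1, 5.4]
width: 25.5
gripper_force: 3.1
```

```bash
python3 look.py pics/w6.png
```

```text
{'clock': np.float64(17.5), 'qpos': array([-0.153,  0.802,  0.084,  1.982, -0.17 ,  0.363, -1.397]), 'eef_pos': array([536.587,  24.704,   5.751]), 'tool_rot': array([ 3.141e+00, -1.000e-03,  1.090e-01]), 'force': array([-0.151,  1.068,  5.432]), 'width': np.float64(25.51)}
```

View pics/w6.png

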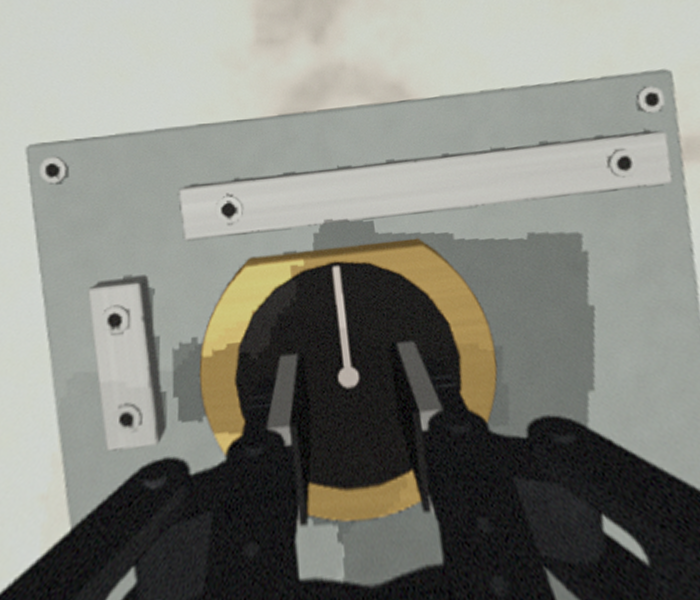

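The remaining gaps are about 8.5 mm to the bar (flat middle at (335,250)) and about 13 mm to the stop (rim at (201,372)). I'll approach the bar slowly.

Request:
step_arm([
  {"dx": 0.006,"dy": 0,"dz": 0,"ax": 0,"ay": 0,"az": 0,"gripper": 0.3},
  {"dx": 0.006,"dy": 0,"dz": 0,"ax": 0,"ay": 0,"az": 0,"gripper": 0.3},
  {"dx": 0.006,"dy": 0,"dz": 0,"ax": 0,"ay": 0,"az": 0,"gripper": 0.3},
  {"dx": 0.004,"dy": 0,"dz": 0,"ax": 0,"ay": 0,"az": 0,"gripper": 0.3},
  {"dx": 0,"dy": 0,"dz": 0,"ax": 0,"ay": 0,"az": 0,"gripper": 0.3},
])

```text
clock: 18.18
eef_pos: [542.4, 25.3, 5.7]
tool_rot: [-3.142, 0.0, 0.109]
force: [-1.4, -0.0, 6.6]
width: 25.9
gripper_force: 3.3
```

Request:
step_arm([
  {"dx": 0.0025,"dy": 0,"dz": 0,"ax": 0,"ay": 0,"az": 0,"gripper": 0.3},
  {"dx": 0,"dy": 0,"dz": 0,"ax": 0,"ay": 0,"az": 0,"gripper": 0.3},
])

```text
clock: 18.42
eef_pos: [542.9, 25.4, 5.7]
tool_rot: [-3.142, 0.001, 0.109]
force: [-2.2, 0.2, 6.0]
width: 25.9
gripper_force: 3.4
```

Request:
step_arm([
  {"dx": 0.0025,"dy": 0,"dz": 0,"ax": 0,"ay": 0,"az": 0,"gripper": 0.3},
  {"dx": 0,"dy": 0,"dz": 0,"ax": 0,"ay": 0,"az": 0,"gripper": 0.3},
])

```text
clock: 18.68
eef_pos: [543.7, 25.5, 5.7]
tool_rot: [-3.142, 0.001, 0.109]
force: [-1.8, -0.3, 7.1]
width: 25.8
gripper_force: 3.4
```

Request:
step_arm([
  {"dx": 0.0025,"dy": 0,"dz": 0,"ax": 0,"ay": 0,"az": 0,"gripper": 0.3},
  {"dx": 0,"dy": 0,"dz": 0,"ax": 0,"ay": 0,"az": 0,"gripper": 0.3},
])

```text
clock: 18.92
eef_pos: [544.4, 25.5, 5.7]
tool_rot: [-3.142, 0.001, 0.109]
force: [-1.3, 0.5, 6.7]
width: 25.4
gripper_force: 3.4
```

Request:
step_arm([
  {"dx": 0.0025,"dy": 0,"dz": 0,"ax": 0,"ay": 0,"az": 0,"gripper": 0.3},
  {"dx": 0,"dy": 0,"dz": 0,"ax": 0,"ay": 0,"az": 0,"gripper": 0.3},
])

```text
clock: 19.18
eef_pos: [545.2, 25.6, 5.7]
tool_rot: [-3.142, 0.001, 0.109]
force: [-1.5, 0.0, 7.2]
width: 25.6
gripper_force: 3.4
```

Request:
step_arm([
  {"dx": 0.002,"dy": 0,"dz": 0,"ax": 0,"ay": 0,"az": 0,"gripper": 0.3},
  {"dx": 0,"dy": 0,"dz": 0,"ax": 0,"ay": 0,"az": 0,"gripper": 0.3},
])

```text
clock: 19.42
eef_pos: [545.7, 25.7, 5.7]
tool_rot: [-3.142, 0.001, 0.109]
force: [-0.4, -0.0, 6.9]
width: 25.9
gripper_force: 3.4
```

Request:
step_arm([
  {"dx": 0.002,"dy": 0,"dz": 0,"ax": 0,"ay": 0,"az": 0,"gripper": 0.3},
  {"dx": 0,"dy": 0,"dz": 0,"ax": 0,"ay": 0,"az": 0,"gripper": 0.3},
])

```text
clock: 19.68
eef_pos: [545.8, 25.7, 5.6]
tool_rot: [-3.141, 0.002, 0.109]
force: [-2.0, -0.1, 7.0]
width: 25.1
gripper_force: 3.6
```

Request:
step_arm([
  {"dx": 0.002,"dy": 0,"dz": 0,"ax": 0,"ay": 0,"az": 0,"gripper": 0.3},
  {"dx": 0,"dy": 0,"dz": 0,"ax": 0,"ay": 0,"az": 0,"gripper": 0.3},
])

```text
clock: 19.92
eef_pos: [545.8, 25.7, 5.5]
tool_rot: [-3.141, 0.003, 0.109]
force: [-2.6, -0.3, 7.7]
width: 25.5
gripper_force: 3.8
```

Request:
step_arm([
  {"dx": 0.002,"dy": 0,"dz": 0,"ax": 0,"ay": 0,"az": 0,"gripper": 0.3},
  {"dx": 0,"dy": 0,"dz": 0,"ax": 0,"ay": 0,"az": 0,"gripper": 0.3},
])

```text
clock: 20.18
eef_pos: [545.8, 25.7, 5.4]
tool_rot: [-3.141, 0.004, 0.109]
force: [-4.4, -0.1, 8.2]
width: 25.4
gripper_force: 4.0
```

The disc is against the bar at about 4 N. Next I'll slide it along the bar to the stop.

Request:
step_arm([
  {"dx": 0,"dy": -0.004,"dz": 0,"ax": 0,"ay": 0,"az": 0,"gripper": 0.3},
  {"dx": 0,"dy": -0.005,"dz": 0,"ax": 0,"ay": 0,"az": 0,"gripper": 0.3},
  {"dx": 0,"dy": -0.005,"dz": 0,"ax": 0,"ay": 0,"az": 0,"gripper": 0.3},
  {"dx": 0,"dy": -0.005,"dz": 0,"ax": 0,"ay": 0,"az": 0,"gripper": 0.3},
  {"dx": 0,"dy": 0,"dz": 0,"ax": 0,"ay": 0,"az": 0,"gripper": 0.3},
])

```text
clock: 20.8
eef_pos: [545.3, 30.1, 5.5]
tool_rot: [3.14, 0.004, 0.108]
force: [-4.3, -2.4, 8.4]
width: 25.6
gripper_force: 4.0
```

Request:
step_arm([
  {"dx": 0,"dy": -0.004,"dz": 0,"ax": 0,"ay": 0,"az": 0,"gripper": 0.3},
  {"dx": 0,"dy": -0.004,"dz": 0,"ax": 0,"ay": 0,"az": 0,"gripper": 0.3},
  {"dx": 0,"dy": -0.004,"dz": 0,"ax": 0,"ay": 0,"az": 0,"gripper": 0.3},
  {"dx": 0,"dy": 0,"dz": 0,"ax": 0,"ay": 0,"az": 0,"gripper": 0.3},
])

```text
clock: 21.3
eef_pos: [544.8, 33.6, 5.5]
tool_rot: [3.14, 0.004, 0.108]
force: [-3.7, -2.5, 8.3]
width: 25.5
gripper_force: 4.0
```

```bash
python3 look.py pics/w7.png
```

```text
{'clock': np.float64(21.3), 'qpos': array([-0.173,  0.81 ,  0.092,  1.953, -0.173,  0.389, -1.412]), 'eef_pos': array([544.846,  33.61 ,   5.456]), 'tool_rot': array([3.14 , 0.004, 0.108]), 'force': array([-3.714, -2.45 ,  8.3  ]), 'width': np.float64(25.491)}
```

View pics/w7.png

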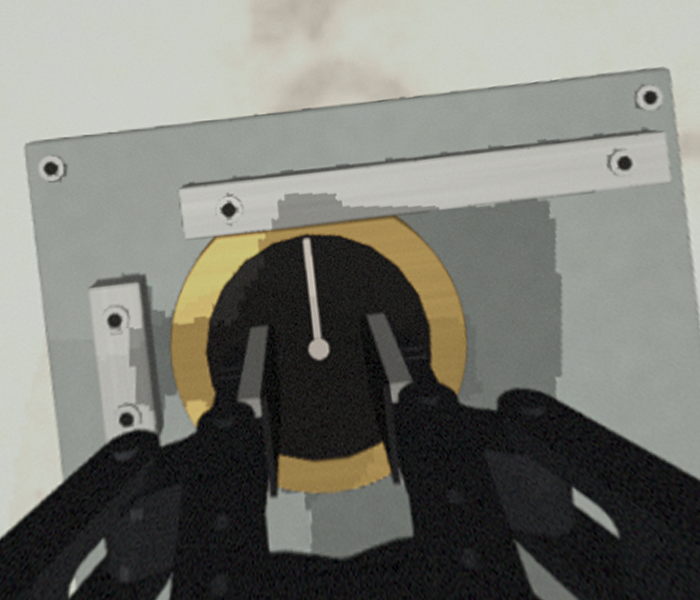

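The flat is flush along the bar, and the rim's left edge at (172,342) is about 6 mm short of the stop at (150,342). I'll continue.

Request:
step_arm([
  {"dx": 0,"dy": -0.004,"dz": 0,"ax": 0,"ay": 0,"az": 0,"gripper": 0.3},
  {"dx": 0,"dy": -0.004,"dz": 0,"ax": 0,"ay": 0,"az": 0,"gripper": 0.3},
  {"dx": 0,"dy": -0.004,"dz": 0,"ax": 0,"ay": 0,"az": 0,"gripper": 0.3},
  {"dx": 0,"dy": 0,"dz": 0,"ax": 0,"ay": 0,"az": 0,"gripper": 0.3},
])

```text
clock: 21.85
eef_pos: [544.4, 37.2, 5.5]
tool_rot: [3.14, 0.004, 0.108]
force: [-4.7, -2.9, 8.9]
width: 25.8
gripper_force: 4.0
```

Request:
step_arm([
  {"dx": 0,"dy": -0.003,"dz": 0,"ax": 0,"ay": 0,"az": 0,"gripper": 0.3},
  {"dx": 0,"dy": 0,"dz": 0,"ax": 0,"ay": 0,"az": 0,"gripper": 0.3},
])

```text
clock: 22.1
eef_pos: [544.3, 38.0, 5.4]
tool_rot: [3.14, 0.004, 0.108]
force: [-4.4, -3.0, 7.7]
width: 25.8
gripper_force: 4.0
```

Request:
step_arm([
  {"dx": 0,"dy": -0.0025,"dz": 0,"ax": 0,"ay": 0,"az": 0,"gripper": 0.3},
  {"dx": 0,"dy": 0,"dz": 0,"ax": 0,"ay": 0,"az": 0,"gripper": 0.3},
])

```text
clock: 22.35
eef_pos: [544.2, 38.8, 5.4]
tool_rot: [3.14, 0.004, 0.108]
force: [-3.8, -4.0, 6.4]
width: 25.9
gripper_force: 4.0
```

Request:
step_arm([
  {"dx": 0,"dy": -0.0025,"dz": 0,"ax": 0,"ay": 0,"az": 0,"gripper": 0.3},
  {"dx": 0,"dy": 0,"dz": 0,"ax": 0,"ay": 0,"az": 0,"gripper": 0.3},
])

```text
clock: 22.6
eef_pos: [544.2, 39.5, 5.5]
tool_rot: [3.14, 0.004, 0.108]
force: [-3.7, -2.9, 8.0]
width: 25.8
gripper_force: 4.0
```

Request:
step_arm([
  {"dx": 0,"dy": -0.002,"dz": 0,"ax": 0,"ay": 0,"az": 0,"gripper": 0.3},
  {"dx": 0,"dy": 0,"dz": 0,"ax": 0,"ay": 0,"az": 0,"gripper": 0.3},
])

```text
clock: 22.85
eef_pos: [544.1, 40.0, 5.4]
tool_rot: [3.14, 0.004, 0.108]
force: [-3.6, -2.9, 7.9]
width: 25.8
gripper_force: 4.0
```

Request:
step_arm([
  {"dx": 0,"dy": -0.002,"dz": 0,"ax": 0,"ay": 0,"az": 0,"gripper": 0.3},
  {"dx": 0,"dy": 0,"dz": 0,"ax": 0,"ay": 0,"az": 0,"gripper": 0.3},
])

```text
clock: 23.1
eef_pos: [544.0, 40.6, 5.4]
tool_rot: [3.14, 0.004, 0.108]
force: [-3.2, -3.7, 7.6]
width: 25.5
gripper_force: 4.0
```

Request:
step_arm([
  {"dx": 0,"dy": -0.002,"dz": 0,"ax": 0,"ay": 0,"az": 0,"gripper": 0.3},
  {"dx": 0,"dy": 0,"dz": 0,"ax": 0,"ay": 0,"az": 0,"gripper": 0.3},
])

```text
clock: 23.35
eef_pos: [544.0, 40.9, 5.5]
tool_rot: [3.14, 0.004, 0.108]
force: [-3.4, -4.1, 7.4]
width: 25.6
gripper_force: 4.0
```

Request:
step_arm([
  {"dx": 0,"dy": -0.002,"dz": 0,"ax": 0,"ay": 0,"az": 0,"gripper": 0.3},
  {"dx": 0,"dy": 0,"dz": 0,"ax": 0,"ay": 0,"az": 0,"gripper": 0.3},
])

```text
clock: 23.6
eef_pos: [544.0, 41.0, 5.5]
tool_rot: [3.139, 0.004, 0.108]
force: [-4.5, -5.6, 7.5]
width: 25.9
gripper_force: 4.0
```

Request:
step_arm([
  {"dx": 0,"dy": -0.0015,"dz": 0,"ax": 0,"ay": 0,"az": 0,"gripper": 0.3},
  {"dx": 0,"dy": 0,"dz": 0,"ax": 0,"ay": 0,"az": 0,"gripper": 0.3},
])

```text
clock: 23.85
eef_pos: [544.0, 41.0, 5.5]
tool_rot: [3.139, 0.004, 0.107]
force: [-3.2, -5.9, 7.3]
width: 25.7
gripper_force: 4.0
```

The disc is against the stop: y has stalled at 41.0, and the goal was estimated at (544.6,41.3). I'll lift straight off.

Request:
step_arm([
  {"dx": 0,"dy": 0,"dz": -0.003,"ax": 0,"ay": 0,"az": 0,"gripper": 0.3},
  {"dx": 0,"dy": 0,"dz": -0.005,"ax": 0,"ay": 0,"az": 0,"gripper": 0.3},
  {"dx": 0,"dy": 0,"dz": -0.015,"ax": 0,"ay": 0,"az": 0,"gripper": 0.3},
  {"dx": 0,"dy": 0,"dz": -0.05,"ax": 0,"ay": 0,"az": 0,"gripper": 0.3},
  {"dx": 0,"dy": 0,"dz": -0.1,"ax": 0,"ay": 0,"az": 0,"gripper": 0.3},
  {"dx": 0,"dy": 0,"dz": -0.1,"ax": 0,"ay": 0,"az": 0,"gripper": 0.3},
  {"dx": 0,"dy": 0,"dz": -0.1,"ax": 0,"ay": 0,"az": 0,"gripper": 0.3},
  {"dx": 0,"dy": 0,"dz": 0,"ax": 0,"ay": 0,"az": 0,"gripper": 0.3},
  {"dx": 0,"dy": 0,"dz": 0,"ax": 0,"ay": 0,"az": 0,"gripper": 0.3},
])

```text
clock: 24.98
eef_pos: [545.7, 44.4, 117.4]
tool_rot: [-3.141, -0.0, 0.11]
force: [-0.1, -0.2, -0.1]
width: 25.6
gripper_force: 0.0
```

```bash
sed 's/700,600,17,0.3/700,600,17,0.2/;s/(560,25)/(560,40)/' look.py > l2.py; python3 l2.py pics/w8.png
```

```text
{'clock': np.float64(24.975), 'qpos': array([-0.228,  0.625,  0.146,  1.905, -0.147,  0.622, -1.451]), 'eef_pos': array([545.682,  44.351, 117.357]), 'tool_rot': array([-3.141, -0.   ,  0.11 ]), 'force': array([-0.098, -0.245, -0.107]), 'width': np.float64(25.582)}
```

View pics/w8.png

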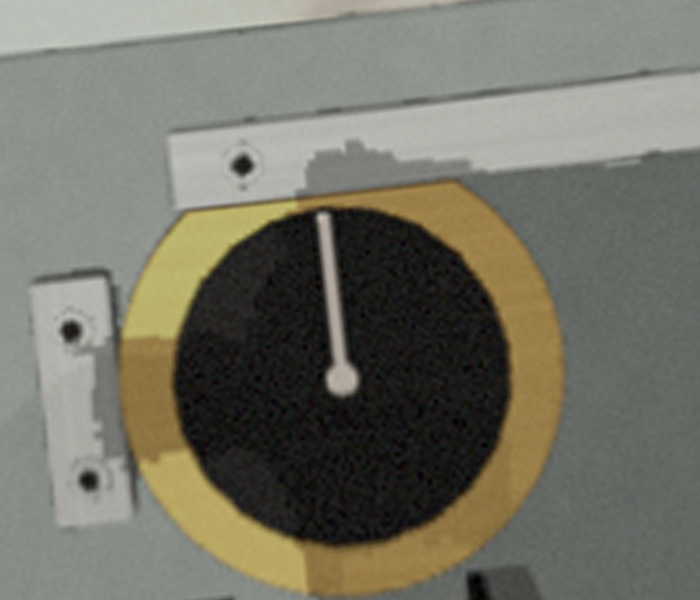

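The flat lies flush along the bar with a slope of 0.116 against 0.113, and the rim at (120,370) touches the stop. The arm is clear, so I'm handing in.

```bash
python3 -c "from cell import ctrl;print(ctrl.finish_job())"
```

```text
the job is handed in; nothing more can be done
None
```

I handed the job in at about 25 s; the last picture shows the disc's flat flush on the bar and its rim on the end stop, with the arm clear (no verdict came back). The brief was wrong on two points: the disc needed turning anticlockwise, and the fingertips sat about 15 mm behind the TCP, not 22 mm ahead.

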